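# Pass the scallop tray through the gap in the splash kerb

### The job

Using only the outside of the fingers, push the white foam tray of scallops through the narrow gap in the low steel splash kerb and on until the whole tray lies on the blue pick-up mat beyond it. Keep it sliding flat on the counter, never lifting, carrying or tipping it, and leave the sauce bottle, the blue dish and the loose scallop shell where they stand.

Things in the scene. Friction and masses are not known exactly. Their poses are not given: they have to be found in the camera images.
- tray: Loose rigid white foam tray filled level with six cream scallops (they are one solid piece with it): a plain block 120 mm long (its x), 90 mm wide (its y), 22 mm high, upright sides, edges rounded 3 mm, about 0.25 kg. Origin at the centre of its underside, z up. It slides on the counter with ordinary friction. At the start its x axis points roughly towards the gap, up to 0.45 rad off, and it stands on the side of the kerb away from the mat.
- tray_center (a point): Centre of the tray, 11 mm above its underside.
- tray_fl (a point): Corner of the tray's underside at its +x, +y end (60 mm, 45 mm from its origin).
- tray_fr (a point): Corner of the tray's underside at +x, -y.
- tray_bl (a point): Corner of the tray's underside at -x, +y.
- tray_br (a point): Corner of the tray's underside at -x, -y.
- kerb: Steel splash kerb fixed to the counter: two upright rails, each 20 mm thick (along its x), 30 mm high and with half-round ends, in one line along its y axis, with a 100 mm wide gap between them. Origin in the middle of the gap at counter height. Its x axis points through the gap towards the blue mat; the rails reach from y = 50 to 250 mm and from -50 to -250 mm. The tray fits through only lengthwise (x along x), with 5 mm to spare on each side.
- mat_center (a point): Centre of the blue pick-up mat, a flat coloured rectangle on the counter (its 1 mm thickness is not felt), fixed in relation to the kerb: 180 mm along the kerb's x by 150 mm along the kerb's y, centred 115 mm beyond the kerb's origin along the kerb's x, so its near edge is 15 mm past the rails. Axes as the kerb's.
- bottle: Loose brown sauce bottle, red cap, 52 mm across, 130 mm high, standing beside the mat. Bystander. Origin under its centre.
- dish: Loose blue ceramic dish, 72 mm across, 35 mm high, standing beside the mat. Bystander. Origin under its centre.
- shell: Loose pinkish scallop shell, about 100 mm across, 18 mm high, lying on the counter on the tray's side of the kerb, off to the side farther from the robot. Bystander. Origin under its centre.
Things that resemble listed ones, but are neither listed nor needed, are in the scene too. Leave any green or orange look-alike of the tray alone.

How it is judged:
By the outcome, as a careful person would: the job done as asked, in the order asked, and still so for the second after the job is handed in, with the robot touching nothing.
It also fails if it takes over 72 s, if anything falls off the work surface, if the arm or the gripper's body presses on something with over 40 N, if the wrist force passes 120 N, or if a joint passes its speed limit or range.

### The arm

A 6-joint arm with a two-finger parallel gripper is mounted at the origin on the work surface. World frame = base frame: x ahead of the robot, y to its left, z up, the work surface at z = 0. Lengths are in m, angles in rad, forces in N, time in s.
With the tool pointing down it reaches from about 0.375 to 0.975 m from the base axis. Payload 3.8 kg.
Tool frame: the origin (TCP) lies midway between the tips of the shut fingers; the grasp point (between the pads) lies 19 mm behind it; x points along the fingers, y is the direction in which the jaws open and shut, and the axes are right-handed (so a half turn about x gives the same grasp; the last joint's range is limited). The gripper opens to 88 mm and grips with 3 to 60 N. Pads are 18 mm wide; open, the fingers measure 123 mm over their backs; the gripper's body (75 mm by 187 mm) begins 45 mm behind the grasp point.
Start: joints at [-1.35, 0.264, 1.604, -0, 1.274, -0.037], TCP at [0.172, -0.653, 0.239] pointing down, gripper open.
Joint ranges: [-2.63, 2.63], [-0.94, 2.18], [0.31, 2.57], [-1.31, 4.45], [0, 2.66], [-2.55, 2.55]. Speed limits (rad/s): [2.57, 2.57, 3.14, 3.14, 3.14, 3.14].

### API

Orientations are given as a rotation vector (axis times angle).
In Python, from cell import manip, inverse_kinematics, cams, order gives the robot as it stands. Calls block until the motion is done:
- manip.move_pose(position, orientation): joint-space move of the TCP to a pose.
- manip.move_linear(position, rate=0.15, rot=None): straight line of the TCP; rot=None keeps the orientation; rate is the mean speed in m/s.
- manip.set_joints(angles): joint-space move.
- manip.set_gripper(opening, force=None): finger opening in m; force is the grip in N (None keeps the last); returns when the fingers have stopped.
- manip.dwell(seconds).
- inverse_kinematics(position, orientation): joint angles nearest the present ones, or None.
- manip.state(): the state.
- cams.capture(name): name is "scene" or "top" or "wrist"; returns a dict with "image" (420x560x3 uint8, blue, green, red), "z_map" (420x560 float32, m along the optical axis (not along the pixel's ray), 0 where there is no reading), "intrinsics" (3x3 intrinsics, pixels), "k1" (the pictures are not rectified: a ray, as slopes to the right and down, at radius r is drawn at 1 + k1 r^2 times it, then the intrinsics apply), "position" and "orientation" of the camera in the world; the wrist camera has in their place "T_tool_cam" (4x4, takes a point from camera to tool coordinates, whose origin is the TCP and whose axes are the tool frame's). Camera axes: x right, y down, z forward; pixel columns grow to the right and rows downward; lengths in m; the calibration is good to about 2 mm. A picture is of the moment at which its call begins: read the wrist's pose just before it.
A pose or a line that the arm cannot do raises manip.IKError and nothing moves.
- order.close_job(): hands the job in, once; it reports no verdict.
The state is a dict: "clock": time; "joint_pos": joint angles; "joint_velocities": joint speeds; "tau": joint torques, N m; "tool_pos": TCP position; "tcp_rot": TCP orientation; "contact_force": force on the tool from outside, world axes, zero at the start; "moment": the same for the moment, N m; "gripper_width": finger opening in m.
Only numpy, scipy, OpenCV 4.12 (cv2) and the standard library are available. Lean on these libraries where they do the work, as an engineer would, in place of code of your own. Each camera call takes 0.05 s, during which the arm holds its last target.

## Working session

There is one attempt and no reset: what is moved stays moved. The work goes in short steps, each a Python script; the robot and the scene stay as the last script left them, time stands still between calls to the robot, and variables do not carry over. Pictures are saved under pics/ and viewed, and the job is handed in when it is done.

```bash
ls; mkdir -p pics; python3 - <<'E'
from cell import manip, cams
import cv2
for n in ("scene","top"):
    c=cams.capture(n); cv2.imwrite(f"pics/{n}0.png",c["image"]); print(n,c["intrinsics"].tolist(),c["k1"],c["position"],c["orientation"])
s=manip.state(); print(s["clock"],s["tool_pos"],s["tcp_rot"],s["gripper_width"])
E
```

```text
pics
scene [[438.2192553079542, 0.0, 274.0796072914861], [0.0, 438.2192553079542, 210.19252819737386], [0.0, 0.0, 1.0]] 0.0168031380507861 [0.87537211 0.41467455 0.78301212] [-0.83302651 -2.62115123  0.9659157 ]
top [[482.97228029431636, 0.0, 280.24964723004337], [0.0, 482.97228029431636, 209.91033537651816], [0.0, 0.0, 1.0]] -0.17400764232384125 [ 0.27443679 -0.10709104  1.21394903] [-2.12568051  2.09131291 -0.2128711 ]
0.1 [ 0.17192426 -0.65209254  0.23755051] [ 2.08458618  0.27227832 -2.08503481] 0.0875556833872932
```

View pics/top0.png

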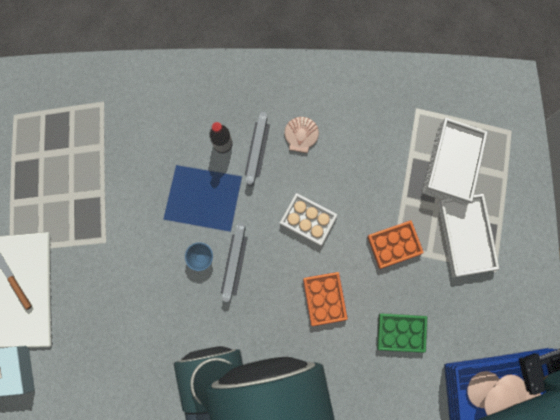

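View pics/scene0.png

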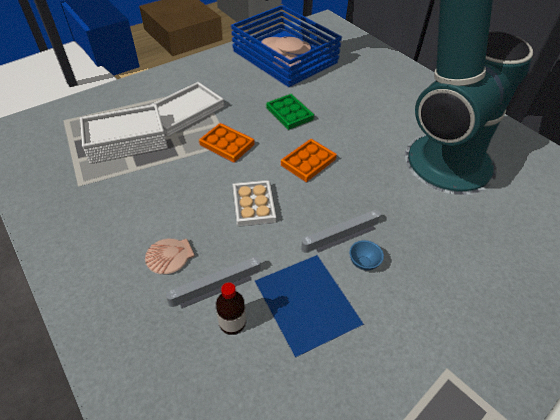

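```bash
cat > h.py <<'E'
import numpy as np, cv2
from scipy.spatial.transform import Rotation as R
from cell import manip, inverse_kinematics, cams, order
def cap(n):
    s=manip.state(); c=cams.capture(n)
    if n=="wrist":
        T=np.eye(4); T[:3,:3]=R.from_rotvec(s["tcp_rot"]).as_matrix(); T[:3,3]=s["tool_pos"]
        T=T@np.array(c["T_tool_cam"]); c["Rm"]=T[:3,:3]; c["p"]=T[:3,3]
    else:
        c["Rm"]=R.from_rotvec(c["orientation"]).as_matrix(); c["p"]=np.array(c["position"])
    return c
def topl(c,px,z):
    """pixels (n,2) -> world xy on plane z"""
    px=np.asarray(px,float).reshape(-1,1,2)
    u=cv2.undistortPoints(px,np.array(c["intrinsics"],float),np.array([c["k1"],0,0,0,0.]),None,None).reshape(-1,2)
    d=np.c_[u,np.ones(len(u))]@c["Rm"].T
    t=(z-c["p"][2])/d[:,2]
    return (c["p"]+t[:,None]*d)[:,:2]
def hsv(c): return cv2.cvtColor(c["image"],cv2.COLOR_BGR2HSV)
def blobs(m,amin=60):
    cs,_=cv2.findContours(m.astype(np.uint8)*255,cv2.RETR_EXTERNAL,cv2.CHAIN_APPROX_NONE)
    return sorted([k for k in cs if cv2.contourArea(k)>amin],key=cv2.contourArea,reverse=True)
def rect(c,k,z):
    w=topl(c,k.reshape(-1,2),z).astype(np.float32)*1000
    (cx,cy),(a,b),t=cv2.minAreaRect(w); t=np.deg2rad(t)
    if b>a: a,b,t=b,a,t+np.pi/2
    return np.array([cx,cy])/1000,a,b,t
E
python3 - <<'E'
from h import *
c=cap("top"); H=hsv(c); im=c["image"].astype(int)
cv2.imwrite("pics/topcrop.png",cv2.resize(c["image"][90:320,150:430],None,fx=2.8,fy=2.6,interpolation=cv2.INTER_CUBIC))
b,g,r=im[...,0],im[...,1],im[...,2]
for nm,m,z in [("mat",(b>r+40)&(b>g+30)&(H[...,2]<150),0.001),("white",(im.min(2)>150),0.022)]:
    for k in blobs(m)[:6]: print(nm,k.reshape(-1,2).mean(0),rect(c,k,z))
for p in [(308,219),(257,148),(203,198),(130,300),(270,60)]: print(p,H[p[1],p[0]],c["image"][p[1],p[0]],c["z_map"][p[1],p[0]])
E
```

```text
mat [203.4063745  197.01992032] (array([0.56072192, 0.10672369]), 176.0180206298828, 146.03744506835938, np.float64(1.406342267898923))
mat [481.86236559 380.08602151] (array([ 0.08602568, -0.6741463 ]), 306.45721435546875, 151.88217163085938, np.float64(1.6744567513343285))
white [ 41.7910828  241.58343949] (array([0.42595056, 0.49841949]), 781.89111328125, 307.9150085449219, np.float64(0.07725459976480781))
white [455.30555556 191.51816239] (array([ 0.58124567, -0.5522359 ]), 427.3243103027344, 288.15765380859375, np.float64(2.9531072942813807))
white [307.93055556 218.06944444] (array([ 0.50709061, -0.16782886]), 123.43602752685547, 92.56888580322266, np.float64(1.10266873327894))
white [495.98901099 391.26373626] (array([ 0.06798257, -0.6446004 ]), 146.75579833984375, 74.324951171875, np.float64(1.775696662048501))
white [432.78991597 241.8907563 ] (array([ 0.45570563, -0.49654181]), 108.63841247558594, 61.239402770996094, np.float64(2.874242305972537))
white [255.86394558 146.91836735] (array([ 0.69657513, -0.03035507]), 192.993408203125, 19.3935604095459, np.float64(2.97128363503728))
(308, 219) [ 18  55 152] [119 139 152] 1.2201447
(257, 148) [105   9 165] [165 162 159] 1.249746
(203, 198) [108 143 116] [116  76  51] 1.2490948
(130, 300) [ 75  14 150] [146 150 142] 1.1959933
(270, 60) [ 90  12 149] [149 149 142] 1.331987
```

View pics/topcrop.png

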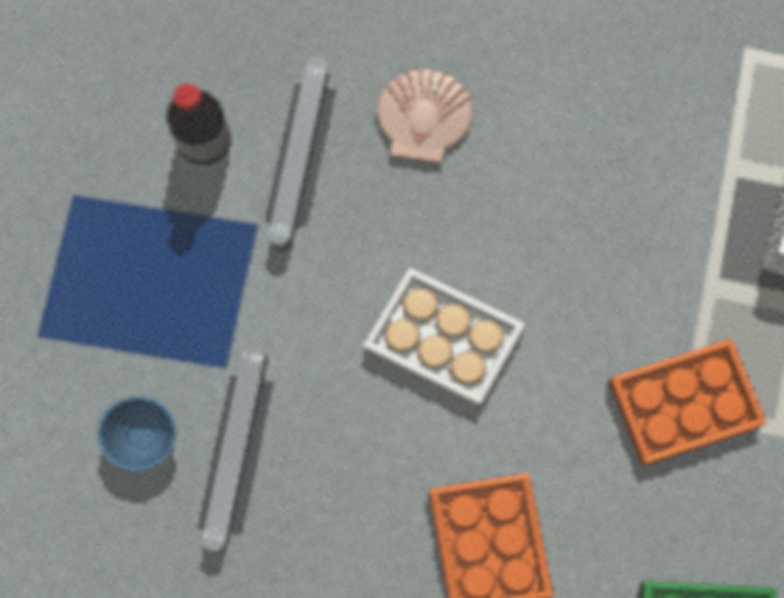

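```bash
cat >> h.py <<'E'
def kerbframe(c, verbose=True):
    H=hsv(c); im=c["image"].astype(int); b,g,r=im[...,0],im[...,1],im[...,2]
    k=[q for q in blobs((b>r+40)&(b>g+30)&(H[...,2]<150)) if abs(cv2.minAreaRect(topl(c,q.reshape(-1,2),.001).astype(np.float32)*1000)[1][0]-160)<40][0]
    return rect(c,k,0.001)
E
python3 - <<'E'
from h import *
c=cap("top"); im=c["image"]; zm=c["z_map"]
# height map
h,w=zm.shape; uu,vv=np.meshgrid(np.arange(w),np.arange(h))
u=cv2.undistortPoints(np.c_[uu.ravel(),vv.ravel()].astype(float).reshape(-1,1,2),c["intrinsics"],np.array([c["k1"],0,0,0,0.])).reshape(-1,2)
P=(np.c_[u,np.ones(len(u))]*zm.ravel()[:,None])@c["Rm"].T+c["p"]; Z=P[:,2].reshape(h,w)
X=P[:,0].reshape(h,w);Y=P[:,1].reshape(h,w)
print("table z",np.median(Z[160:180,320:380]))
m=(Z>0.012)&(zm>0)&(X>0.3)&(X<0.85)&(Y>-0.4)&(Y<0.25)
for k in blobs(m,40): 
    mm=np.zeros((h,w),np.uint8); cv2.drawContours(mm,[k],-1,1,-1)
    q=mm>0; print(k.reshape(-1,2).mean(0),"mean",X[q].mean().round(4),Y[q].mean().round(4),"zmax",np.percentile(Z[q],90).round(4),rect(c,k,float(np.percentile(Z[q],90))))
out=(np.clip(Z,0,0.05)/0.05*255).astype(np.uint8); cv2.imwrite("pics/z.png",cv2.resize(out[90:320,150:430],None,fx=2.8,fy=2.6))
# brightness of rails
g=cv2.cvtColor(im,cv2.COLOR_BGR2GRAY)
print(g[255:262,222:246]); print(g[145:149,245:270])
E
```

```text
table z -0.00040347779676142004
[308.48591549 218.55633803] mean 0.5056 -0.168 zmax 0.023 (array([ 0.50515356, -0.16761613]), 119.76110076904297, 91.1280288696289, np.float64(1.0918062318247248))
[321.96644295 289.33557047] mean 0.3331 -0.2069 zmax 0.0232 (array([ 0.32929324, -0.20527625]), 88.44844055175781, 73.63603210449219, np.float64(1.754747571123665))
[388.84693878 245.43877551] mean 0.4386 -0.3618 zmax 0.0233 (array([ 0.43778912, -0.37176334]), 90.9256362915039, 90.88801574707031, np.float64(1.9114804435844697))
[302.5        131.05405405] mean 0.7367 -0.15 zmax 0.0189 (array([ 0.73759766, -0.15028032]), 84.33015441894531, 84.29061126708984, np.float64(0.01702580939190434))
[233.3253012  261.42771084] mean 0.3936 0.016 zmax 0.0322 (array([0.39556345, 0.01579953]), 195.52310180664062, 21.957597732543945, np.float64(2.976455760190323))
[198.51282051 256.        ] mean 0.4049 0.104 zmax 0.0345 (array([0.40442108, 0.10298985]), 69.65036010742188, 67.34074401855469, np.float64(0.04117504622874183))
[256.2781457  148.24503311] mean 0.6858 -0.0321 zmax 0.0325 (array([ 0.68704138, -0
[... 673 characters left out ...]
1  87 110 147 154 153 153 149 155 152 138  97  80
   87  89  97 118 139 148]
 [142 142 144 143 131  98  92 116 147 154 154 150 151 153 151 136  93  80
   87  85  99 125 146 148]
 [142 141 142 142 124  99  95 127 151 149 154 152 154 154 147 123  86  84
   87  88  98 129 140 147]]
[[154 150 148 149 138 118 100 113 142 156 155 155 157 156 155 136  92  82
   92  90 105 134 140 145 144]
 [152 149 150 148 134 101  93 115 148 158 157 157 157 157 152 119  85  85
   98  95 109 138 144 143 143]
 [150 148 149 146 133 100  98 122 151 157 155 156 157 158 145 115  86  87
   92  96 113 143 145 145 148]
 [150 149 149 146 132 104 103 130 152 152 157 157 155 155 144 103  81  88
   92 101 120 146 149 148 144]]
```

View pics/z.png

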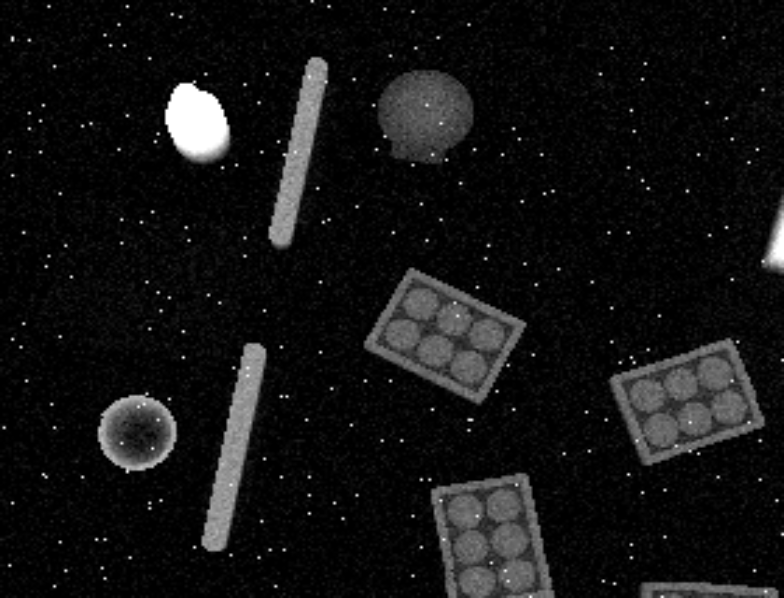

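```bash
cat >> h.py <<'E'
O=np.array([0.5408,-0.0078]); TH=1.4065
EX=np.array([np.cos(TH),np.sin(TH)]); EY=np.array([-EX[1],EX[0]])
def K(w): w=np.atleast_2d(w)-O; return np.c_[w@EX,w@EY]
def W(x,y,z): return np.r_[O+x*EX+y*EY,z]
def ori(a):
    """tool down, jaw direction at angle a from kerb x"""
    t=TH+a; X=np.array([0,0,-1.]); Y=np.array([np.cos(t),np.sin(t),0]); 
    return R.from_matrix(np.c_[X,Y,np.cross(X,Y)]).as_rotvec()
def heights(c):
    zm=cv2.medianBlur(c["z_map"].astype(np.float32),3); h,w=zm.shape; uu,vv=np.meshgrid(np.arange(w),np.arange(h))
    u=cv2.undistortPoints(np.c_[uu.ravel(),vv.ravel()].astype(float).reshape(-1,1,2),np.array(c["intrinsics"],float),np.array([c["k1"],0,0,0,0.])).reshape(-1,2)
    P=(np.c_[u,np.ones(len(u))]*zm.ravel()[:,None])@c["Rm"].T+c["p"]; return P.reshape(h,w,3)
def tray(c):
    P=heights(c); H=hsv(c); kx=K(P[...,:2].reshape(-1,2)).reshape(P.shape[0],-1,2)
    orange=(H[...,1]>150)
    m=(P[...,2]>0.011)&(P[...,2]<0.027)&~orange&(kx[...,0]>-.3)&(kx[...,0]<.25)&(abs(kx[...,1])<.13)
    best=None
    for k in blobs(m,100):
        p,a,b,t=rect(c,k,0.022)
        if 100<a<135 and 75<b<105:
            k0=K(p)[0]*1000; d=(t-TH+np.pi/2)%np.pi-np.pi/2
            # moments-based centroid
            mm=np.zeros(m.shape,np.uint8); cv2.drawContours(mm,[k],-1,1,-1); v,u=np.nonzero(mm); wq=K(topl(c,np.c_[u,v],0.022))*1000
            cc=wq.mean(0); C=np.cov(wq.T); d2=0.5*np.arctan2(2*C[0,1],C[0,0]-C[1,1])
            print("tray kerb mm",k0.round(1),"LxW",round(a,1),round(b,1),"yaw",round(d,3),"| moments",cc.round(1),"yaw",round(d2,3)); best=(k0,d,cc,d2)
    return best
E
python3 - <<'E'
from h import *
c=cap("top"); tray(c)
s=manip.state(); t0=s["clock"]
m=(hsv(c)[...,1]>150)&((hsv(c)[...,0]<6)|(hsv(c)[...,0]>174))
for k in blobs(m,15):
    p=k.reshape(-1,2).mean(0); print("red",p,K(topl(c,[p],0.13)))
for q in ([W(-.163,.088,.15),0],[W(-.163,.04,.006),0],[W(-.163,-.088,.05),0],[W(.046,0,.006),np.pi/2]):
    for a in (q[1],q[1]+np.pi):
        j=inverse_kinematics(q[0],ori(a)); print(q[0],round(a,2),None if j is None else np.round(j,2))
E
```

```text
tray kerb mm [-163.5    9. ] LxW 119.9 91.8 yaw -0.315 | moments [-163.8    9.1] yaw -0.311
red [216.33333333 126.76190476] [[ 0.09327907 -0.15111434]]
[ 0.42732505 -0.15421187  0.15      ] 0 [-0.4  -0.08  2.15  0.    1.07 -1.81]
[ 0.42732505 -0.15421187  0.15      ] 3.14 [-0.4  -0.08  2.15 -0.    1.07  1.33]
[ 0.47467867 -0.16206266  0.006     ] 0 [-0.38  0.21  2.16 -0.    0.77 -1.79]
[ 0.47467867 -0.16206266  0.006     ] 3.14 [-0.38  0.21  2.16 -0.    0.77  1.36]
[ 0.60095498 -0.18299811  0.05      ] 0 [-0.34  0.35  1.87 -0.    0.92 -1.74]
[ 0.60095498 -0.18299811  0.05      ] 3.14 [-0.34  0.35  1.87 -0.    0.92  1.4 ]
[0.54832368 0.03758055 0.006     ] 1.57 None
[0.54832368 0.03758055 0.006     ] 4.71 [ 0.02  0.29  2.06 -0.    0.8   0.19]
```

```bash
python3 - <<'E'
from h import *
manip.move_pose(W(-.163,.088,.12),ori(np.pi)); print(manip.state()["clock"])
manip.set_gripper(0.07,10)
manip.move_linear(W(-.163,.088,.006),rate=.12)
print(manip.state()["clock"],K(manip.state()["tool_pos"][:2]),manip.state()["tool_pos"][2])
manip.move_linear(W(-.163,.056,.006),rate=.05)
s=manip.state(); print(s["clock"],K(s["tool_pos"][:2]),s["contact_force"],s["gripper_width"])
c=cap("top"); cv2.imwrite("pics/t1.png",cv2.resize(c["image"][90:320,150:430],None,fx=2.8,fy=2.6)); 
c=cap("wrist"); cv2.imwrite("pics/w1.png",c["image"])
E
```

```text
2.3083
3.8667 [[-0.16314302  0.08726074]] 0.006624526290333114
4.6583 [[-0.16299973  0.05552062]] [ 0.78721429 -1.65963    -0.40054169] 0.07004723560646336
```

View pics/t1.png

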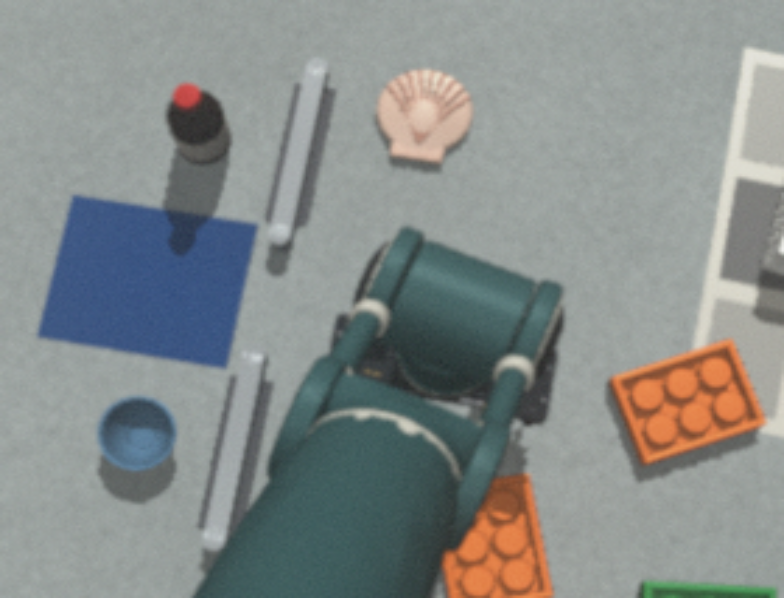

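View pics/w1.png

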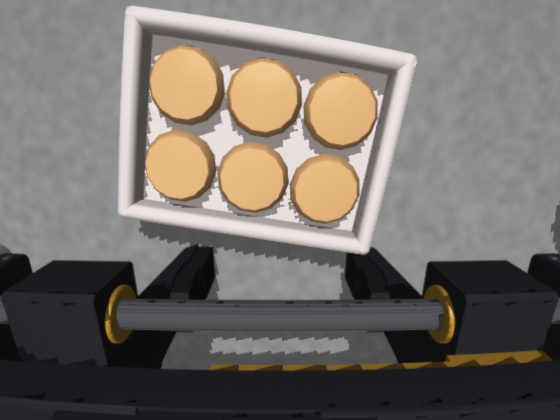

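The top view is blocked by the arm. The wrist view shows the tray's near edge resting on the right finger (px 365,245), with its left end (125,210) still about 10° open. The squaring push is working, so I'll continue it.

```bash
python3 - <<'E'
from h import *
manip.move_linear(W(-.163,.0495,.006),rate=.04)
s=manip.state(); print(s["clock"],K(s["tool_pos"][:2]),s["contact_force"])
c=cap("wrist"); cv2.imwrite("pics/w2.png",c["image"]); tray(c)
E
```

```text
5.075 [[-0.16301339  0.04906273]] [-0.38818546  0.58996585 -0.02292799]
```

View pics/w2.png

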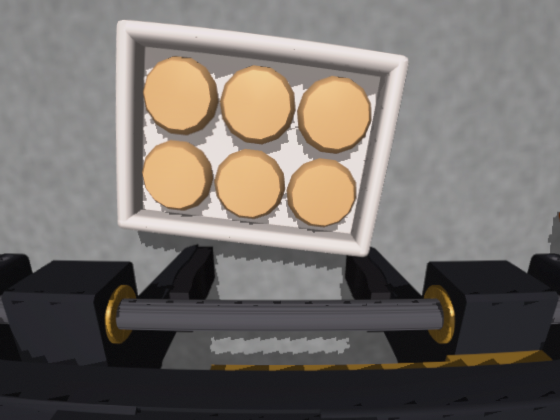

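```bash
cat >> h.py <<'E'
def wtray(c):
    P=heights(c); H=hsv(c)
    m=((P[...,2]>0.014)&(P[...,2]<0.028)&((H[...,2]>150)|(H[...,1]>80))).astype(np.uint8)
    m=cv2.morphologyEx(m,cv2.MORPH_CLOSE,np.ones((5,5),np.uint8)); 
    for k in blobs(m,5000):
        p,a,b,t=rect(c,k,0.019); d=(t-TH+np.pi/2)%np.pi-np.pi/2
        print("wtray kerb mm",(K(p)[0]*1000).round(1),"LxW",round(a,1),round(b,1),"yaw",round(d,3))
E
python3 - <<'E'
from h import *
wtray(cap("wrist"))
manip.move_linear(W(-.163,.040,.006),rate=.04)
s=manip.state(); print(s["clock"],K(s["tool_pos"][:2]),s["contact_force"])
c=cap("wrist"); cv2.imwrite("pics/w3.png",c["image"]); wtray(c)
E
```

```text
wtray kerb mm [-150.5  -13.2] LxW 120.2 89.8 yaw -0.124
5.5667 [[-0.16308634  0.03912979]] [-0.66163067 -1.37128309  0.05256077]
wtray kerb mm [-146.8  -19.1] LxW 120.3 89.7 yaw -0.045
```

View pics/w3.png

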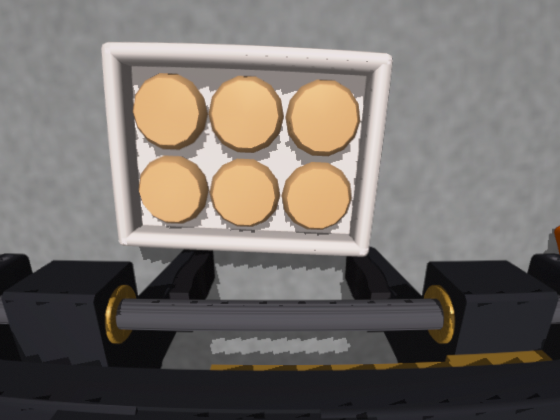

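The wrist view now shows the tray almost square, 0.045 rad off. It has overshot to y ≈ -18 mm, so I'll back off, cross over and push it back from the far side.

```bash
python3 - <<'E'
from h import *
manip.move_linear(W(-.163,.050,.006),rate=.1)
manip.move_linear(W(-.163,.050,.07),rate=.2)
manip.move_linear(W(-.147,-.086,.07),rate=.2)
c=cap("top"); tray(c)
manip.move_linear(W(-.147,-.086,.006),rate=.15)
manip.move_linear(W(-.147,-.060,.006),rate=.04)
s=manip.state(); print(s["clock"],K(s["tool_pos"][:2]),s["contact_force"])
c=cap("wrist"); cv2.imwrite("pics/w4.png",c["image"]); wtray(c)
c=cap("top"); tray(c)
E
```

```text
8.5917 [[-0.14703342 -0.05983717]] [ 0.96752897 -0.89336107  0.60320092]
```

View pics/w4.png

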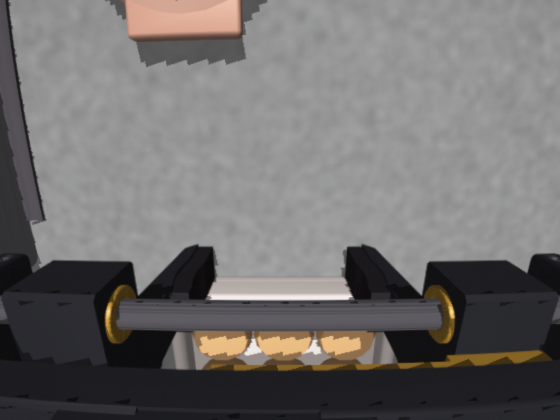

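Both fingers look flush on the tray's far side (white edge level at row 280). I'll finish to y ≈ 0, then go behind the tray and measure it.

```bash
python3 - <<'E'
from h import *
manip.move_linear(W(-.147,-.0540,.006),rate=.03)
s=manip.state(); print(s["clock"],K(s["tool_pos"][:2]),s["contact_force"])
manip.move_linear(W(-.147,-.062,.006),rate=.1)
manip.move_linear(W(-.147,-.07,.09),rate=.2)
manip.move_pose(W(-.27,0,.09),ori(-np.pi/2))
manip.set_gripper(0.05)
s=manip.state(); print(s["clock"],K(s["tool_pos"][:2]))
c=cap("wrist"); cv2.imwrite("pics/w5.png",c["image"]); wtray(c)
c=cap("top"); cv2.imwrite("pics/t5.png",cv2.resize(c["image"][90:320,150:430],None,fx=2.8,fy=2.6)); tray(c)
E
```

```text
9.0417 [[-0.14695069 -0.05322665]] [ 0.21881503 -0.00628153 -0.52249948]
11.9333 [[-2.69958163e-01 -7.68830215e-05]]
wtray kerb mm [-164.6    1.1] LxW 90.0 87.7 yaw 1.57
wtray kerb mm [-234.2  191.8] LxW 117.0 90.2 yaw -1.223
tray kerb mm [-142.9    3.2] LxW 104.5 92.1 yaw -0.004 | moments [-1.364e+02  1.000e-01] yaw 0.707
```

View pics/w5.png

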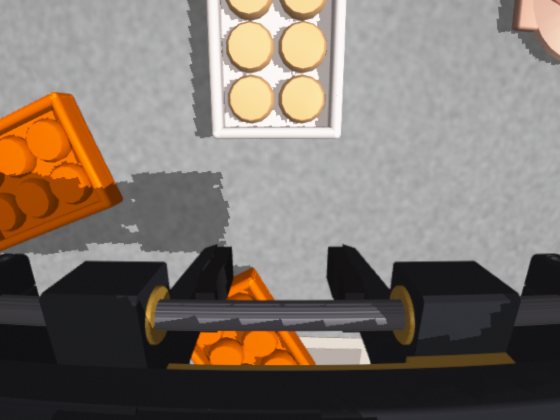

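View pics/t5.png

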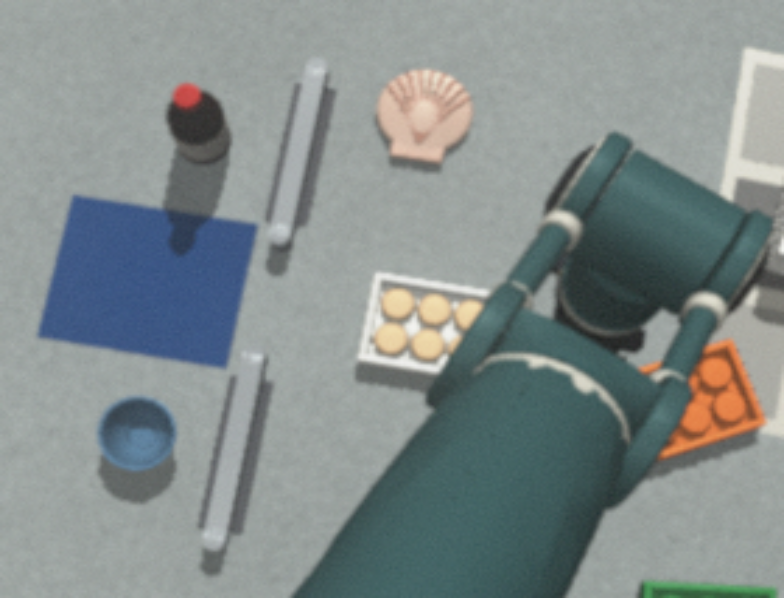

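The wrist view shows the tray's rear edge square (px 213–341, row 135), measured at y ≈ +1 mm with yaw ≈ 0. The top view shows the tray in line with the gap. I'll push it to just short of the kerb and check again.

```bash
cat >> h.py <<'E'
def gapcheck(c):
    P=heights(c); k=K(P[...,:2].reshape(-1,2))*1000; k=k.reshape(P.shape[0],-1,2); Z=P[...,2]; H=hsv(c)
    m=(Z>.022)&(Z<.038)&(abs(k[...,0])<14)&(abs(k[...,1])<260)
    for s in (1,-1):
        mm=m&(k[...,1]*s>30); 
        if mm.sum()>50:
            q=k[mm]; core=abs(q[:,1])>70; f=np.polyfit(q[core,1],q[core,0],1); print("rail",s,"n",mm.sum(),"inner",np.round(s*np.percentile(s*q[:,1],0.7),1),"outer",np.round(s*np.percentile(s*q[:,1],99.3),1),"x mean",q[core,0].mean().round(2),"slope",f[0].round(4))
    t=(Z>.011)&(Z<.027)&(abs(k[...,1])<70)&(k[...,0]>-260)&(k[...,0]<240)&(H[...,1]<150)&~m
    bl=blobs(t,60)
    if bl:
        q=K(topl(c,bl[0].reshape(-1,2),.021))*1000
        xf=q[:,0].max(); print("tray front",xf.round(1),"rear vis",q[:,0].min().round(1))
        for x0 in np.arange(xf-100,xf-5,15):
            b=q[abs(q[:,0]-x0)<7.5]; 
            if len(b)>1: print("  x",x0.round(0),"y",b[:,1].min().round(1),b[:,1].max().round(1))
E
python3 - <<'E'
from h import *
manip.move_linear(W(-.235,.0005,.006),rate=.15)
manip.move_linear(W(-.168,.0005,.006),rate=.06)
s=manip.state(); print(s["clock"],K(s["tool_pos"][:2]),s["contact_force"])
manip.move_linear(W(-.178,.0005,.006),rate=.1)
c=cap("top"); gapcheck(c); cv2.imwrite("pics/t6.png",cv2.resize(c["image"][90:320,150:430],None,fx=2.8,fy=2.6))
c=cap("wrist"); cv2.imwrite("pics/w6.png",c["image"])
E
```

```text
14.0583 [[-0.16775616  0.00099014]] [-0.69144875  1.5549586   0.38419358]
rail 1 n 657 inner 50.8 outer 246.1 x mean 0.78 slope 0.0087
rail -1 n 580 inner -54.8 outer -248.7 x mean 0.57 slope -0.0051
tray front -38.5 rear vis -91.4
  x -94.0 y -45.2 -39.2
  x -79.0 y -42.1 -15.0
  x -64.0 y -42.4 47.6
  x -49.0 y -42.2 50.5
```

View pics/w6.png

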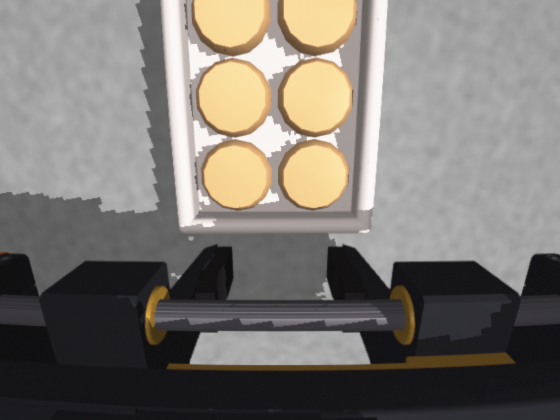

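View pics/t6.png

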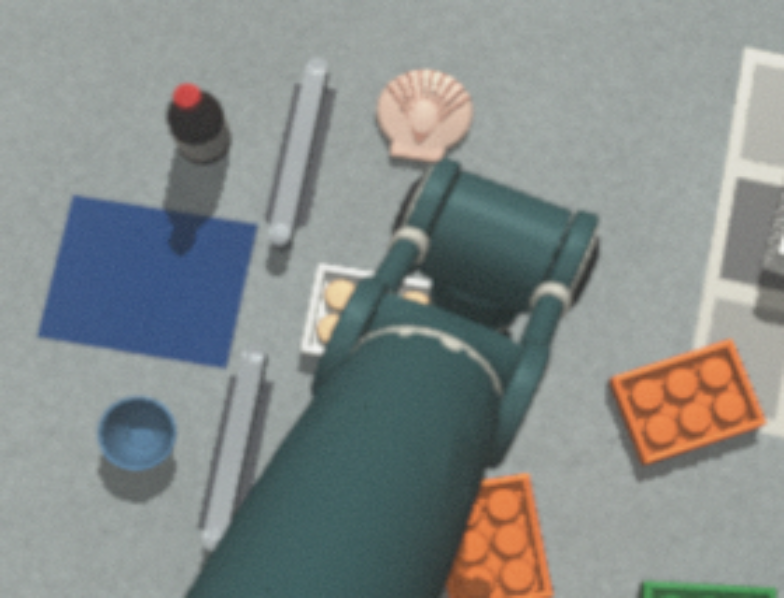

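```bash
python3 - <<'E'
from h import *
manip.move_linear(W(-.19,.0005,.03),rate=.15)
manip.move_linear(W(-.17,0,.25),rate=.25)
s=manip.state(); print(s["clock"])
c=cap("wrist"); cv2.imwrite("pics/w7.png",c["image"]); np.savez("w7.npz",**{k:c[k] for k in ("image","z_map","intrinsics","k1","Rm","p")})
wtray(c); gapcheck(c)
c=cap("top"); cv2.imwrite("pics/t7.png",cv2.resize(c["image"][90:320,150:430],None,fx=2.8,fy=2.6)); 
E
```

```text
15.7667
wtray kerb mm [-96.4   1.7] LxW 118.7 90.0 yaw -0.001
wtray kerb mm [-235.8  196. ] LxW 123.7 90.8 yaw -1.215
rail 1 n 3631 inner 49.7 outer 244.0 x mean 1.91 slope -0.0043
rail -1 n 3586 inner -55.0 outer -249.2 x mean 2.27 slope -0.0016
tray front -37.3 rear vis -155.4
  x -137.0 y -42.6 46.8
  x -122.0 y -42.2 46.7
  x -107.0 y -42.9 46.2
  x -92.0 y -42.5 46.9
  x -77.0 y -43.1 46.5
  x -62.0 y -42.8 47.2
  x -47.0 y -42.4 46.8
```

View pics/w7.png

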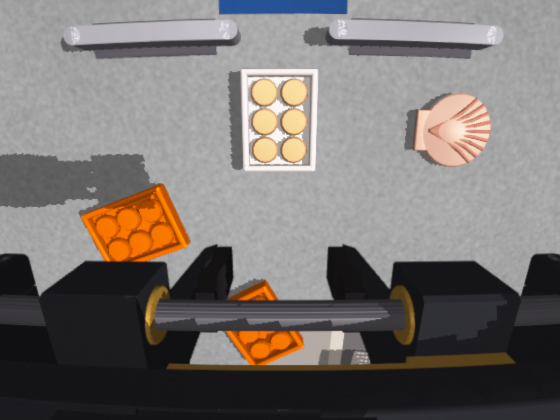

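The wrist view shows the tray (px 242–317) sitting left of the gap (px 238–330). Cast to points, the gap centre is at y ≈ -2.6 mm and the tray at y ≈ +1.8 mm, square. That leaves almost no clearance, so I'll nudge it about 4.5 mm from the left side first.

```bash
python3 - <<'E'
from h import *
manip.move_pose(W(-.097,.070,.10),ori(np.pi))
manip.set_gripper(0.07)
manip.move_linear(W(-.097,.070,.006),rate=.15)
manip.move_linear(W(-.097,.0524,.006),rate=.03)
manip.dwell(.1)
s=manip.state(); print(s["clock"],K(s["tool_pos"][:2]),s["contact_force"])
manip.move_linear(W(-.097,.062,.006),rate=.1)
manip.move_linear(W(-.097,.066,.09),rate=.2)
manip.move_pose(W(-.17,0,.25),ori(-np.pi/2))
c=cap("wrist"); cv2.imwrite("pics/w8.png",c["image"])
wtray(c); gapcheck(c); print(manip.state()["clock"])
# contours of rails by same ray method
P=heights(c); k=K(P[...,:2].reshape(-1,2)).reshape(P.shape[0],-1,2)
m=(P[...,2]>.022)&(P[...,2]<.038)&(abs(k[...,0])<.02)&(abs(k[...,1])<.27)
for q in blobs(m,500):
    w=K(topl(c,q.reshape(-1,2),.028))*1000; print("rail ray",w.min(0).round(1),w.max(0).round(1))
E
```

```text
19.4583 [[-0.09700661  0.05217905]] [ 0.31912872  0.26327886 -0.07121547]
wtray kerb mm [-96.5  -4.9] LxW 118.9 89.9 yaw -0.001
wtray kerb mm [-235.7  195.8] LxW 123.5 91.0 yaw -1.222
rail 1 n 3598 inner 49.4 outer 243.9 x mean 1.83 slope -0.0022
rail -1 n 3583 inner -54.9 outer -249.6 x mean 2.3 slope -0.0018
tray front -37.4 rear vis -155.6
  x -137.0 y -49.3 40.3
  x -122.0 y -49.0 40.0
  x -107.0 y -49.4 40.5
  x -92.0 y -49.2 40.3
  x -77.0 y -49.6 39.9
  x -62.0 y -49.5 40.7
  x -47.0 y -48.7 40.4
21.825
rail ray [-9. 47.] [ 13.8 248.2]
rail ray [  -8.5 -253.9] [ 14.2 -52. ]
```

View pics/w8.png

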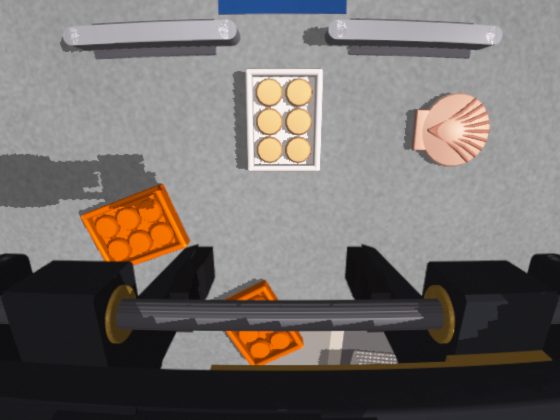

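Rays put the gap centre at y = -2.5 mm (width 99 mm) and the tray at -4.7 mm, square. I'll take out the remaining 2 mm with a slightly diagonal push from behind before entry.

```bash
python3 - <<'E'
from h import *
manip.set_gripper(0.05)
manip.move_linear(W(-.19,-.0045,.05),rate=.25)
manip.move_linear(W(-.185,-.0045,.006),rate=.15)
manip.move_linear(W(-.1680,-.0045,.006),rate=.05)
s=manip.state(); print(s["clock"],K(s["tool_pos"][:2]),s["contact_force"])
manip.move_linear(W(-.142,-.0018,.006),rate=.04)
s=manip.state(); print(s["clock"],K(s["tool_pos"][:2]),s["contact_force"])
manip.move_linear(W(-.152,-.0018,.006),rate=.1)
manip.move_linear(W(-.17,-.0018,.05),rate=.2)
manip.move_linear(W(-.17,0,.25),rate=.25)
c=cap("wrist"); cv2.imwrite("pics/w9.png",c["image"])
wtray(c); gapcheck(c); print(manip.state()["clock"])
E
```

```text
24.2 [[-0.16763051 -0.00468161]] [ 0.4250255   0.13169292 -0.12107254]
25.0 [[-0.14160749 -0.00150109]] [ 0.35547909  0.18705514 -0.32247753]
wtray kerb mm [-69.9  -2. ] LxW 119.6 90.0 yaw -0.0
wtray kerb mm [-235.5  195.9] LxW 123.7 90.8 yaw -1.225
rail 1 n 3625 inner 49.8 outer 244.4 x mean 1.82 slope -0.0027
rail -1 n 3570 inner -55.1 outer -249.2 x mean 2.31 slope -0.0003
tray front -10.6 rear vis -129.5
  x -111.0 y -46.5 42.8
  x -96.0 y -46.7 43.3
  x -81.0 y -46.7 43.2
  x -66.0 y -46.2 42.8
  x -51.0 y -45.8 43.6
  x -36.0 y -45.3 42.0
  x -21.0 y -46.0 42.7
26.6417
```

View pics/w9.png

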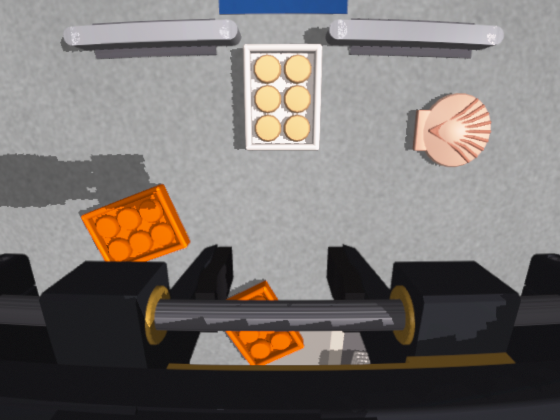

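Tray centre -1.9 mm against gap centre -2.6 mm, yaw 0. I'll push it straight through, checking force on the way.

```bash
python3 - <<'E'
from h import *
manip.move_linear(W(-.17,-.002,.05),rate=.25)
manip.move_linear(W(-.16,-.002,.006),rate=.15)
for x in (-.13,-.11,-.09,-.07,-.05):
    manip.move_linear(W(x,-.002,.006),rate=.05)
    s=manip.state(); f=K(O+s["contact_force"][:2])[0]; print(round(s["clock"],2),(K(s["tool_pos"][:2])[0]*1000).round(1),f.round(2))
    if abs(f).max()>8: print("stop"); break
c=cap("wrist"); cv2.imwrite("pics/w10.png",c["image"]); wtray(c); gapcheck(c)
E
```

```text
28.79 [-129.6   -1.7] [-0.17 -0.37]
29.34 [-109.5   -2. ] [-0.78  0.09]
29.89 [-89.5  -2. ] [0.48 0.05]
30.44 [-69.5  -2. ] [ 0.14 -0.2 ]
30.99 [-49.5  -1.9] [ 0.28 -0.01]
wtray kerb mm [ 21.8 -18.6] LxW 95.5 31.1 yaw 0.001
wtray kerb mm [21.8 15.6] LxW 95.5 31.3 yaw -0.001
wtray kerb mm [16.4 -1.5] LxW 107.7 89.8 yaw -0.004
rail 1 n 7753 inner 47.4 outer 118.7 x mean 2.75 slope -0.0198
rail -1 n 7703 inner -52.9 outer -124.2 x mean 3.09 slope 0.0164
tray front 69.4 rear vis -61.5
  x -31.0 y -45.4 42.6
  x -16.0 y -45.5 42.6
  x -1.0 y -45.5 42.7
  x 14.0 y -45.7 42.9
  x 29.0 y -45.8 42.9
  x 44.0 y -45.8 42.9
  x 59.0 y -45.7 42.9
```

View pics/w10.png

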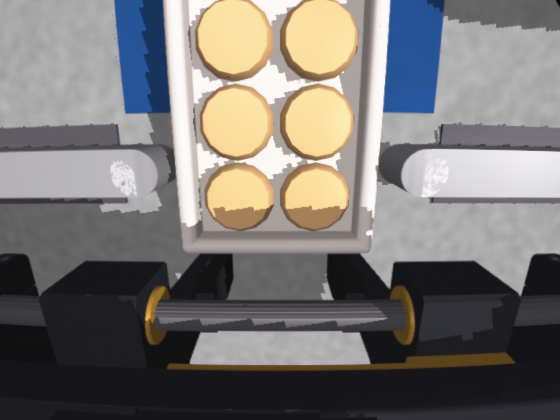

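The tray is halfway through, centred between the rail ends (px 170 and 385, rows 150–190), with no contact force. I'll continue.

```bash
python3 - <<'E'
from h import *
for x in (-.03,-.01,.01,.03,.0455):
    manip.move_linear(W(x,-.002,.006),rate=.05)
    s=manip.state(); f=K(O+s["contact_force"][:2])[0]; print(round(s["clock"],2),(K(s["tool_pos"][:2])[0]*1000).round(1),f.round(2))
    if abs(f).max()>8: print("stop"); break
c=cap("wrist"); cv2.imwrite("pics/w11.png",c["image"]); wtray(c)
manip.move_linear(W(.030,-.002,.006),rate=.08)
manip.move_linear(W(.02,-.002,.06),rate=.15)
manip.move_linear(W(-.06,-.002,.2),rate=.25)
c=cap("wrist"); cv2.imwrite("pics/w12.png",c["image"]); wtray(c)
H=hsv(c); im=c["image"].astype(int); b,g,r=im[...,0],im[...,1],im[...,2]
for k in blobs((b>r+40)&(b>g+30),300): print("blue",K(topl(c,k.reshape(-1,2),.001)).min(0),K(topl(c,k.reshape(-1,2),.001)).max(0))
print(manip.state()["clock"])
E
```

```text
31.59 [-29.5  -2. ] [-0.51 -0.17]
32.14 [-9.5 -2. ] [-1.    0.09]
32.69 [10.5 -2. ] [-0.18  0.18]
33.24 [30.5 -2. ] [0.35 0.57]
33.7 [46. -2.] [-0.29 -0.71]
wtray kerb mm [117.3 -18.7] LxW 95.5 31.1 yaw 0.001
wtray kerb mm [117.3  15.5] LxW 95.5 31.4 yaw -0.001
wtray kerb mm [109.4  -1.5] LxW 112.6 90.1 yaw 0.001
wtray kerb mm [93.  -1.7] LxW 89.8 69.7 yaw 1.57
blue [ 0.02789101 -0.07761277] [0.13489997 0.07261843]
blue [0.05889464 0.12910697] [0.13580373 0.20694557]
35.45
```

View pics/w12.png

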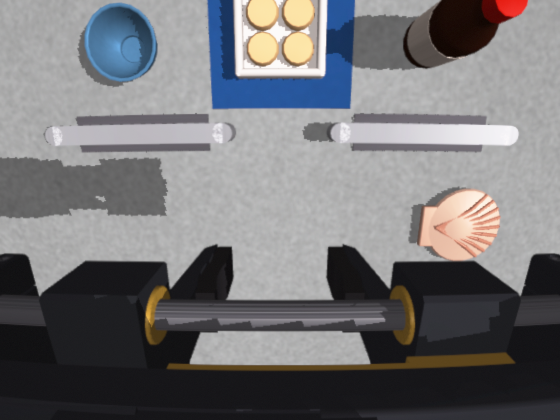

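The tray's rear edge (row 78) is well inside the mat's near edge (row 108). I'll retreat and take a full view from outside.

```bash
python3 - <<'E'
from h import *
manip.move_pose(W(-.45,-.05,.28),ori(-np.pi/2)); manip.dwell(.3)
c=cap("top"); cv2.imwrite("pics/t13.png",cv2.resize(c["image"][90:320,150:430],None,fx=2.8,fy=2.6)); tray(c)
H=hsv(c); im=c["image"].astype(int); b,g,r=im[...,0],im[...,1],im[...,2]
k=blobs((b>r+40)&(b>g+30)&(H[...,2]<150),300)[:3]
for q in k: w=K(topl(c,q.reshape(-1,2),.001))*1000; print("blue",w.min(0).round(1),w.max(0).round(1))
m=(H[...,1]>150)&((H[...,0]<6)|(H[...,0]>174))
for k in blobs(m,15):
    p=k.reshape(-1,2).mean(0); print("red",p,K(topl(c,[p],0.13)))
s=cap("scene"); cv2.imwrite("pics/s13.png",s["image"]); print(manip.state()["clock"])
E
```

```text
tray kerb mm [114.7   1.3] LxW 120.8 90.2 yaw 0.012 | moments [113.9   1.5] yaw 0.023
blue [-909.2  239.6] [-600.4  435.7]
blue [ 27.8 -74.2] [204.6  72.2]
blue [-871.   232.4] [-565.   442.5]
red [216.33333333 126.66666667] [[ 0.09333182 -0.15135424]]
37.3333
```

View pics/t13.png

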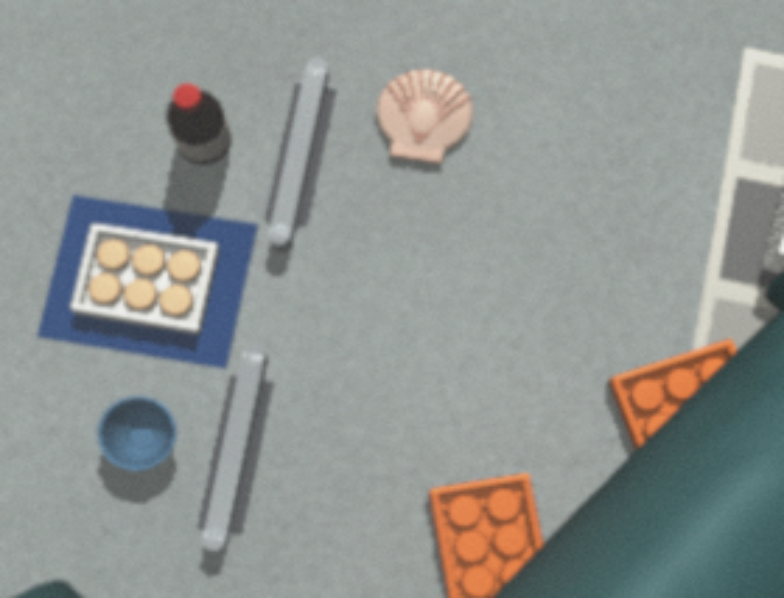

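View pics/s13.png

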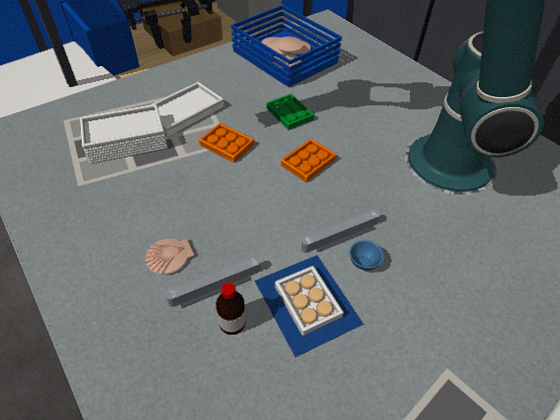

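The tray is wholly on the mat (scene px 308,298). The bottle, dish, shell and look-alike trays are where they were, and the arm is clear.

```bash
python3 -c "
from cell import order; print(order.close_job())"
```

```text
the job is handed in; nothing more can be done
None
```

The tray is on the blue mat, pushed flat through the gap with only the outside of the fingers, and the job is handed in. It took about 37 s of the 72 s allowed.

**How it was done:** I squared the tray by pushing on its long sides. The first check put it about 4.5 mm off the gap's centre line. A nudge overshot by about 2 mm, and a slightly diagonal push from behind took that out. The straight push through the gap read under about 1.5 N at every stop.

**Last checks:** In the top view the tray spans about 55 to 175 mm beyond the kerb, within the mat's measured 28 to 205 mm, with at least 25 mm of mat showing on every side. The bottle's cap measured within 0.3 mm of where it started. The dish, shell and look-alike trays look unmoved in the pictures.

**Disagreements:**
- The top and wrist cameras differed by about 3 mm on position.
- The last top view gave a tray yaw of 0.01 to 0.02 rad, against about 0 from the wrist camera.
- My first estimate of the gap centre was about 2.5 mm off in y compared with the wrist camera, so I lined the tray up to the wrist view instead.

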